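# Open the bulb box on the potting bench

### The arm

A 7-joint arm with a two-finger parallel gripper is mounted at the origin on the work surface. World frame = base frame: x ahead of the robot, y to its left, z up, the work surface at z = 0. Lengths are in m, angles in rad, forces in N, time in s.
With the tool pointing down it reaches from about 0.4 to 0.85 m from the base axis. Payload 10.4 kg.
Tool frame: the origin (TCP) lies between the finger pads; the fingertips stand ahead of it and the grasp point (between the pads) lies 6 mm ahead of it (finger_overhang is the z of the fingertips in the tool frame, in m); z points along the fingers, y is the direction in which the jaws open and shut (so a half turn about z gives the same grasp; the last joint's range is limited). The gripper opens to 85 mm and grips with 20 to 120 N. Pads are 22 mm wide; open, the fingers measure 114 mm over their backs; the gripper's body (76 mm by 85 mm) begins 54 mm behind the grasp point. The pads swing forward as they close: fully open they stand 13 mm farther back than shut.
Start: joints at [-1.302, 0.332, -0.065, 1.46, 0.022, 1.35, -0.088], TCP at [0.18, 0.599, 0.256] pointing down, gripper open.
Joint ranges: [-2.6, 2.6], [-0.5, 2.12], [-1.47, 1.34], [0.16, 2.42], [-1.27, 4.41], [0.06, 2.06], [-2.6, 2.6]. Speed limits (rad/s): [2.22, 2.22, 2.79, 2.79, 3.14, 3.14, 3.14].

### API

Orientations are given as a unit quaternion [x, y, z, w].
In Python, from workcell import * gives the robot as it stands.
- The arm moves only by the shell command python3 -m creep 'ROWS' [FORCE]. ROWS is JSON, a list of rows, each a list of 7 numbers: the turn, a rotation vector about the tool's x, y, z in rad, then the shift along the tool's x, y, z in mm, then the closure in counts, from 0 (fully open) to 255 (shut). In form: [[wx, wy, wz, dx, dy, dz, claw], ...]. A call has 1 to 8 rows; each row shifts and turns the commanded pose from where the row before left it, along the tool's axes as they then stand; what a row does not reach is not made up. A row lasts 1/10 s, in which the tool goes at most 50 mm and 8.59 degrees, less where a joint would pass 70% of its speed; a pose out of reach is approached as far as the arm can. A call is refused whole if a number of a shift passes 50 or a number of a turn 0.15, either way. A call with a gripper value outside its range is refused whole. The fingers move at their own pace and stop on an object; FORCE is the grip in N (left out, the last holds). Time passes only in rows, so rows that do not move let the fingers close. It gives the time, the measured TCP pose, the force and the opening at its end, in the units of the state.
- get_obs(): the state, without advancing time (a new reading comes with each control period).
- camera(name): name is "scene" or "side" or "wrist"; returns (picture, depth): 400x640x3 uint8, blue, green, red; 400x640 float32, m along the optical axis (not along the pixel's ray), 0 where there is no reading.
- camera_model(name): a dict with "camera_matrix" (3x3 intrinsics, pixels), "k1" (the pictures are not rectified: a ray, as slopes to the right and down, at radius r is drawn at 1 + k1 r^2 times it, then the intrinsics apply), "R" (3x3) and "t" (3): a world point X has camera coordinates R X + t; the wrist camera has in their place "mount" (4x4, takes a point from camera to tool coordinates, whose origin is the TCP and whose axes are the flange's). Camera axes: x right, y down, z forward; pixel columns grow to the right and rows downward; lengths in m; the calibration is good to about 2 mm. A picture is of the moment at which its call begins: read the wrist's pose just before it. camera_model takes no time and is no camera call.
- hand_in(): hands the job in, once; it reports no verdict.
The state is a dict: "clock": time; "joint_pos": joint angles; "joint_velocities": joint speeds; "tau": joint torques, N m; "position": TCP position; "ee_rot": TCP orientation; "ft_force": force on the tool from outside, world axes, zero at the start; "torque": the same for the moment, N m; "grip_width": opening from 0.0 (shut) to 1.0 (fully open).
Only numpy, scipy, OpenCV 4.12 (cv2) and the standard library are available. Lean on these libraries where they do the work, as an engineer would, in place of code of your own. Each camera call takes 0.05 s, during which the arm holds its last target.

### The job

Open the bulb box with the yellow panel: turn both of its white turn buttons aside, a quarter turn or nearly so that neither overlaps the panel, then lift the yellow panel out by its handle. Lay the panel gently, flat and handle up, in the middle of the empty green seedling tray and let go. Leave the buttons turned aside and leave the box with the blue panel shut.

Things in the scene. Friction and masses are not known exactly. Their poses are not given: they have to be found in the camera images.
- yellow_box: Cedar box of bulbs, 186 (x) x 162 (y) x 80 mm high, fixed to the bench, closed by the yellow panel lying flush in its 114 mm square top opening. Origin: centre of its underside, z up. The pins of its turn buttons A and B stand at x = +75 and -75 mm, y = 0, and panel and frame top are at z = 80 mm.
- yellow_grip (a point): Centre of the yellow panel's handle, a pale wooden bar 16 mm thick (x), 50 mm long (y), 28 mm high. It is 14 mm below the handle's top, 16 mm above the panel's top face, 26 mm above its underside. The panel is a loose board 110 x 110 x 10 mm, about 0.16 kg, 2 mm play all round; axes parallel to the box's.
- yellow_a (a joint): Turn button A: white wooden bar 60 x 14 x 18 mm high on an upright pin at its middle, underside 1.5 mm above the frame. Radians, counter-clockwise from above positive: at 0 it lies along the box's x and overlaps the panel by 12 mm (locked); at +1.57 or -1.57 it lies along the frame's edge, clear of the panel. Turns up to 1.75 either way, friction 0.04 N m, stays where left.
- yellow_b (a joint): Turn button B, on the box's -x side: same bar, same meaning of the values as A (0 along the box's x and overlapping the panel, positive counter-clockwise from above).
- tray_in (a point): Centre of the inner floor of the empty green plastic seedling tray, loose on the birch turntable (top 30 mm above the bench; it does not turn here). Inside 180 mm (x) by 160 mm (y), rim 30 mm above this floor, z up. Beyond it, away from the robot, stand a terracotta pot 95 mm and a glass jar 85 mm tall.
- blue_grip (a point): Centre of the handle of the blue panel, in a second box of the same kind and size beside the yellow one (the two may change places). To be left shut.
Things that resemble listed ones, but are neither listed nor needed, are in the scene too. What is shaped like the yellow_box but pink or red is not meant.

How it is judged:
On the way, in this order (a step that is already met when the one before it is completed fails the run):
1. both turn buttons of the yellow box are turned aside, the panel still in its frame ((value of joint yellow_a above 1.15 rad or value of joint yellow_a below -1.15 rad) and (value of joint yellow_b above 1.15 rad or value of joint yellow_b below -1.15 rad) and distance of yellow_grip from where it was at the start of the episode below 0.015 m), for 0.2 s.
2. the yellow panel is lifted out of its frame (height (world z) of yellow_grip above 0.118 m and contact force between the fingers and yellow_panel above 0.3 N), for 0.1 s.
At the end, for the whole second after the job is handed in: The yellow panel lies at rest, flat (within 10 degrees) and handle up on the floor of the green tray, its centre within 40 mm of the tray's centre; both turn buttons of the yellow box still stand more than 1.15 rad (66 degrees) from locked (horizontal distance between yellow_grip and tray_in below 0.04 m and z of yellow_grip in the frame of tray_in between 0.018 and 0.034 m and angle between yellow_grip's own z axis and vertical below 0.175 rad and linear speed of yellow_panel below 0.02 m/s and (value of joint yellow_a above 1.15 rad or value of joint yellow_a below -1.15 rad) and (value of joint yellow_b above 1.15 rad or value of joint yellow_b below -1.15 rad)); the robot touches nothing.
It fails at once if the blue panel is moved by more than 12 mm (distance of blue_grip from where it was at the start of the episode above 0.012 m).
It fails at once if the yellow panel is dropped (falls free faster than 0.75 m/s, about 30 mm) (linear speed of yellow_panel above 0.75 m/s and contact force between the fingers and yellow_panel below 0.05 N).
It also fails if it takes over 53 s, if anything falls off the work surface, if the arm or the gripper's body presses on something with over 40 N, if the wrist force passes 120 N, or if a joint passes its speed limit or range.

## Working session

There is one attempt and no reset: what is moved stays moved. The work goes in short steps, Python scripts to look and compute and a shell command to move; the robot and the scene stay as the last step left them, time stands still between calls to the robot, and variables do not carry over. Pictures are saved under pics/ and viewed, and the job is handed in when it is done.

```bash
ls; mkdir -p pics
cat > h.py <<'E'
import numpy as np, cv2
from workcell import *
from scipy.spatial.transform import Rotation as R
def pose():
    o=get_obs(); return np.array(o["position"]),R.from_quat(o["ee_rot"])
def ext(name,p=None):
    m=camera_model(name)
    if "R" in m: return np.array(m["R"]),np.array(m["t"])
    pos,r=p; M=np.array(m["mount"]); T=np.eye(4);T[:3,:3]=r.as_matrix();T[:3,3]=pos
    W=np.linalg.inv(T@M); return W[:3,:3],W[:3,3]
def ray(name,uv,p=None):
    m=camera_model(name);K=np.array(m["camera_matrix"])
    uv=np.atleast_2d(uv).astype(float)
    d=np.c_[(uv[:,0]-K[0,2])/K[0,0],(uv[:,1]-K[1,2])/K[1,1]]
    s=d.copy()
    for _ in range(20): s=d/(1+m["k1"]*(s**2).sum(1,keepdims=True))
    Rc,t=ext(name,p)
    return -Rc.T@t,(Rc.T@np.c_[s,np.ones(len(s))].T).T
def onplane(name,uv,z,p=None):
    c,d=ray(name,uv,p); return c+d*((z-c[2])/d[:,2])[:,None]
E
python3 - <<'E'
from h import *
o=get_obs();print({k:np.round(v,3) for k,v in o.items()})
for n in ("scene","side","wrist"):
    im,d=camera(n);cv2.imwrite(f"pics/{n}0.png",im);np.save(f"pics/{n}0.npy",d);print(n,camera_model(n))
import workcell;print([x for x in dir(workcell) if x[0]!='_'])
E
```

```text
pics
{'clock': np.float64(0.0), 'joint_pos': array([-1.302,  0.333, -0.065,  1.461,  0.022,  1.35 , -0.088]), 'joint_velocities': array([-0.003,  0.001,  0.002, -0.001, -0.001, -0.   ,  0.001]), 'tau': array([ 1.0000e-03, -6.2545e+01,  5.0000e-02, -3.9161e+01,  1.6000e-02,
        1.0000e-02,  0.0000e+00]), 'position': array([0.18 , 0.598, 0.256]), 'ee_rot': array([ 0.145,  0.989, -0.001, -0.   ]), 'ft_force': array([-0.141,  0.346,  0.545]), 'torque': array([-0.025, -0.013,  0.029]), 'grip_width': np.float64(1.001)}
scene {'camera_matrix': array([[399.08731229,   0.        , 315.84625245],
       [  0.        , 399.08731229, 200.33057245],
       [  0.        ,   0.        ,   1.        ]]), 'k1': -0.04363913001930607, 'R': array([[-0.78677719,  0.61709469, -0.01325897],
       [ 0.36627819,  0.4494881 , -0.81473967],
       [-0.49681177, -0.64587506, -0.57967531]]), 't': array([ 0.31894539, -0.11084642,  1.17225091])}
side {'camera_matrix': array([[459.64271198,   0.        , 309.92798576],
       [  0.        , 459.64271198, 202.40852512],
       [  0.        ,   0.        ,   1. 
[... 184 characters left out ...]
31]]), 't': array([-0.26338426,  0.22516505,  1.15055518])}
wrist {'camera_matrix': array([[315.06443455,   0.        , 314.95947272],
       [  0.        , 315.06443455, 203.08497053],
       [  0.        ,   0.        ,   1.        ]]), 'k1': -0.05208070255069758, 'mount': array([[-3.86139279e-04, -9.52322748e-01, -3.05092173e-01,
         7.88011453e-02],
       [ 9.99999824e-01, -2.30282763e-04, -5.46837027e-04,
         5.75959927e-04],
       [ 4.50507872e-04, -3.05092331e-01,  9.52322670e-01,
        -1.16237999e-01],
       [ 0.00000000e+00,  0.00000000e+00,  0.00000000e+00,
         1.00000000e+00]])}
['MotionError', 'camera', 'camera_model', 'finger_overhang', 'get_obs', 'hand_in']
```

View pics/scene0.png

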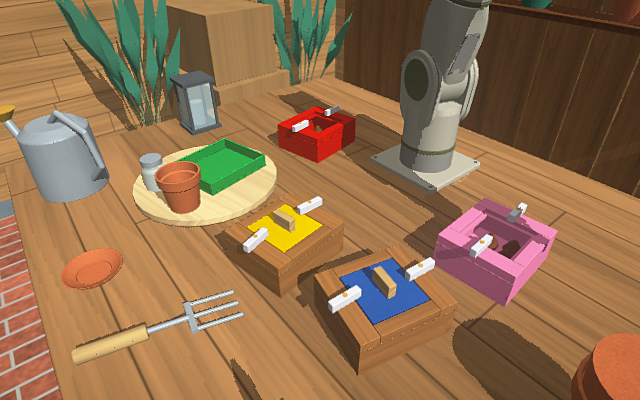

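View pics/side0.png

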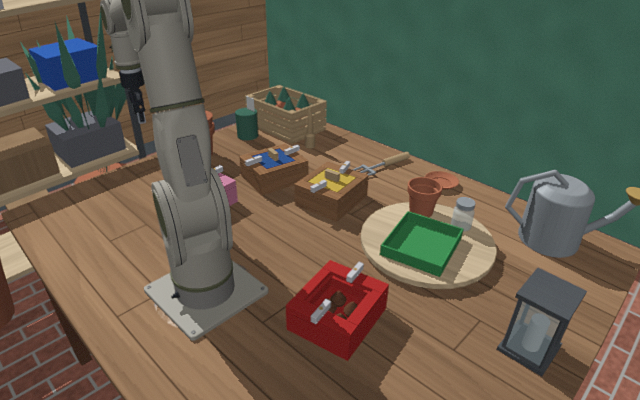

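View pics/wrist0.png

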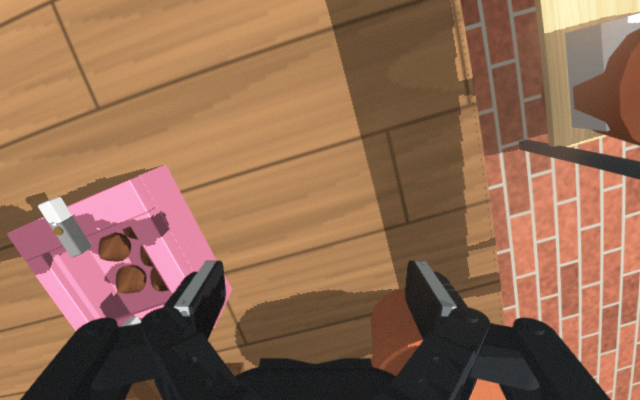

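The scene view shows the yellow-panel box at about (285,235). Things that could be mistaken for it are the blue-panel box (385,300), the open pink box (497,250) and the open red box (316,133). The green tray is at (222,165) on the turntable, with the pot (180,187) and jar (151,165) beyond it. I choose the cedar box with the yellow panel and will check it in a close crop.

Run:
```python
from h import *
im=cv2.imread("pics/scene0.png");hsv=cv2.cvtColor(im,cv2.COLOR_BGR2HSV)
cv2.imwrite("pics/crop0.png",cv2.resize(im[120:300,200:360],None,fx=3,fy=3,interpolation=cv2.INTER_CUBIC))
def comp(mask,roi):
    m=np.zeros_like(mask);x0,y0,x1,y1=roi;m[y0:y1,x0:x1]=mask[y0:y1,x0:x1]
    n,l,s,c=cv2.connectedComponentsWithStats(m)
    return [(l==i) for i in np.argsort(-s[1:,4])+1 if s[i,4]>25]
def rect(name,m,z):
    v,u=np.nonzero(m);P=onplane(name,np.c_[u,v],z)
    hull=cv2.convexHull((P[:,:2]*1000).astype(np.float32));return cv2.minAreaRect(hull),P.mean(0)
H,S,V=cv2.split(hsv)
yel=((H>20)&(H<33)&(S>190)&(V>120)).astype(np.uint8)
blu=((H>100)&(H<125)&(S>120)).astype(np.uint8)
wh=((S<60)&(V>150)).astype(np.uint8)
gr=((H>50)&(H<80)&(S>120)).astype(np.uint8)
for nm,mk,roi,z in (("yel",yel,(225,180,345,280),.08),("blue",blu,(310,240,460,340),.08)):
    print(nm,[rect("scene",m,z) for m in comp(mk,roi)[:1]])
for m in comp(wh,(225,180,460,330)): print("white",m.sum(),np.argwhere(m).mean(0)[::-1],rect("scene",m,.0995))
c=cv2.cvtColor(im,cv2.COLOR_BGR2HSV)
for m in comp(gr,(180,130,270,200))[:1]:print("tray",rect("scene",m,.062))
for n in("scene",):
  d=np.load(f"pics/{n}0.npy");K=np.array(camera_model(n)["camera_matrix"])
  for uv in((222,165),(212,170),(245,170),(270,225),(285,213),(289,217),(310,204),(256,239)):
    c0,r=ray(n,[uv]);print(uv,np.round(c0+r[0]*d[uv[1],uv[0]],3))
print(finger_overhang)
```

```text
yel [(((539.0908813476562, 68.2275161743164), (111.29786682128906, 112.52665710449219), 9.133916854858398), array([0.54112183, 0.07681949, 0.08      ]))]
blue [(((503.8612976074219, 311.7379150390625), (110.64429473876953, 110.53550720214844), 77.41910552978516), array([0.50753543, 0.31842389, 0.08      ]))]
white 417 [344.75059952 298.2470024 ] (((580.7598876953125, 299.4271545410156), (24.089202880859375, 65.47379302978516), 87.68939208984375), array([0.58036988, 0.29994356, 0.0995    ]))
white 331 [420.59214502 268.25075529] (((436.48443603515625, 331.5914306640625), (23.914756774902344, 71.66349792480469), 84.39772033691406), array([0.43500139, 0.33224445, 0.0995    ]))
white 295 [255.19661017 239.85084746] (((616.8079833984375, 87.44483184814453), (71.14431762695312, 26.779052734375), 19.12230682373047), array([0.61801787, 0.08844705, 0.0995    ]))
white 237 [309.70886076 204.91561181] (((470.71417236328125, 63.75828552246094), (69.84553527832031, 30.48061752319336), 1.3959757089614868), array([0.47063328, 0.06462323, 0.0995    ]))
white 156 [439.71153846 182.81410256] (((193.14
[... 415 characters left out ...]
312744, 21.761430740356445), 75.94159698486328), array([0.72781498, 0.19711923, 0.0995    ]))
white 38 [229.         292.39473684] (((719.0692138671875, 173.52061462402344), (9.080038070678711, 14.001167297363281), 70.50459289550781), array([0.71909026, 0.17357831, 0.0995    ]))
tray (((513.0394287109375, -281.5539855957031), (215.15411376953125, 213.1484832763672), 13.021660804748535), array([ 0.50214765, -0.26908455,  0.062     ]))
(222, 165) [ 0.492 -0.314  0.033]
(212, 170) [ 0.527 -0.304  0.035]
(245, 170) [ 0.468 -0.223  0.05 ]
(270, 225) [0.56  0.047 0.08 ]
(285, 213) [0.533 0.065 0.108]
(289, 217) [0.535 0.081 0.108]
(310, 204) [0.466 0.06  0.097]
(256, 239) [0.615 0.085 0.097]
0.025
```

View pics/crop0.png

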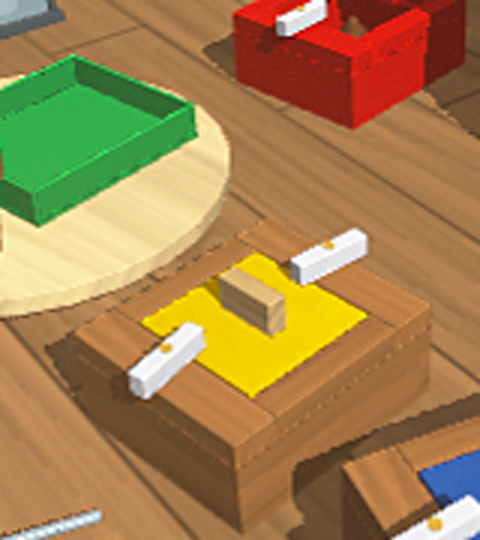

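The crop confirms it: cedar box, yellow panel, pale handle, and both white buttons locked along the box's x (yaw about 9°). I'll go above it for a close wrist view.

```bash
python3 -m creep '[[0,0,0,-35,-29,0,0],[0,0,0,-35,-29,0,0],[0,0,0,-35,-29,0,0],[0,0,0,-35,-29,0,0],[0,0,0,-35,-29,0,0],[0,0,0,-35,-29,0,0],[0,0,0,-35,-29,0,0],[0,0,0,-35,-29,0,0]]' && python3 -m creep '[[0,0,0,-35,-29,0,0],[0,0,0,-35,-29,0,0],[0,0,0,-35,-29,0,0],[0,0,0,-35,-29,0,0],[0,0,0,-35,-29,0,0],[0,0,-0.15,-35,-29,0,0],[0,0,-0.15,0,0,0,0],[0,0,-0.15,0,0,0,0]]'
```

```text
clock: 0.95
position: [0.3818, 0.294, 0.2563]
ee_rot: [0.145, 0.989, 0.0, -0.0]
ft_force: [0.5, 0.3, -0.1]
grip_width: 0.999
clock: 1.75
position: [0.5297, 0.0721, 0.2559]
ee_rot: [-0.072, 0.997, -0.0, -0.0]
ft_force: [0.3, 0.8, -0.7]
grip_width: 0.994
```

```bash
cat >> h.py <<'E'
def plan(target,yaw):
    """tool deltas (mm) from now to target, and turn about tool z to bring tool x to yaw deg"""
    p,r=pose();M=r.as_matrix();cy=np.degrees(np.arctan2(M[1,0],M[0,0]))
    print("at",np.round(p,4),"yaw",round(cy,2),"tilt",np.round(np.degrees(np.arccos(-M[2,2])),2),"shift mm",np.round(M.T@(np.array(target)-p)*1000,1),"turn z",round(-np.radians((yaw-cy+180)%360-180),3),"clock",get_obs()["clock"])
E
python3 - <<'E'
from h import *
plan([.541,.072,.25],189)
p=pose();im,d=camera("wrist");np.save("pics/w1.npy",d);cv2.imwrite("pics/w1.png",im);import pickle;pickle.dump((p[0],p[1].as_quat()),open("pics/w1.p","wb"))
E
```

```text
at [0.5297 0.0721 0.2559] yaw -171.8 tilt 0.05 shift mm [-11.2  -1.7   5.9] turn z -0.014 clock 1.75
```

View pics/w1.png

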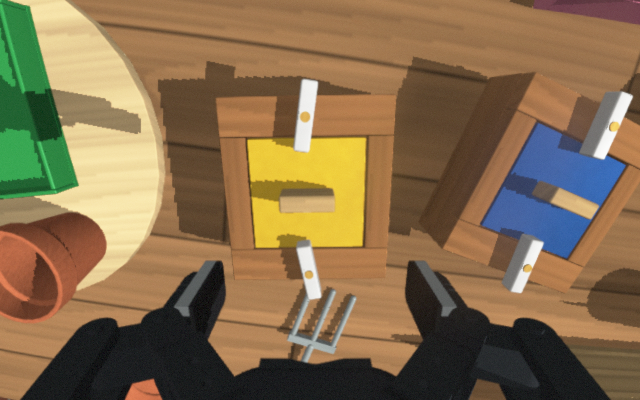

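The wrist view shows the yellow box square-on. The near button's pin is at (305,117), the far one's at (309,274) and the handle at (307,201); the blue box is to the right and the tray to the left. I'll measure them.

Run:
```python
from h import *
import pickle
a,b=pickle.load(open("pics/w1.p","rb"));p=(a,R.from_quat(b))
im=cv2.imread("pics/w1.png");H,S,V=cv2.split(cv2.cvtColor(im,cv2.COLOR_BGR2HSV))
yel=((H>20)&(H<35)&(S>200)).astype(np.uint8)
wh=((S<50)&(V>190)).astype(np.uint8)
def rep(nm,mk,roi,z):
    m=np.zeros_like(mk);x0,y0,x1,y1=roi;m[y0:y1,x0:x1]=mk[y0:y1,x0:x1]
    cs,_=cv2.findContours(m,0,2);c=max(cs,key=cv2.contourArea)[:,0]
    P=onplane("wrist",c,z,p)
    print(nm,cv2.minAreaRect((P[:,:2]*1000).astype(np.float32)))
rep("panel",yel,(235,125,380,260),.08)
rep("near",wh,(280,70,330,160),.0995);rep("far",wh,(280,230,330,310),.0995)
br=((H>8)&(H<30)&(S>120)&(V>120)).astype(np.uint8)
for roi in((297,108,314,126),(302,267,316,282)):
    x0,y0,x1,y1=roi;n,l,s,c=cv2.connectedComponentsWithStats(br[y0:y1,x0:x1]);i=1+np.argmax(s[1:,4]);uv=c[i]+[x0,y0];print("pin",s[i],uv,onplane("wrist",uv,.1,p))
ha=((S>60)&(S<150)&(H>10)&(H<25)&(V>170)).astype(np.uint8);rep("handle",ha,(270,180,345,215),.110)
```

```text
panel ((534.79833984375, 26.728750228881836), (1.2749873399734497, 2.6939146518707275), 70.23761749267578)
near ((463.9557189941406, 55.19392395019531), (58.329036712646484, 12.887016296386719), 0.5047892928123474)
far ((610.93798828125, 79.10083770751953), (59.0409049987793, 14.393936157226562), 18.40449333190918)
pin [ 4  4  9 10 69] [304.65217391 116.43478261] [[0.46390313 0.05451499 0.1       ]]
pin [ 3  4  8  7 41] [308.41463415 274.17073171] [[0.61134076 0.07794048 0.1       ]]
handle ((537.0471801757812, 66.33456420898438), (14.320481300354004, 48.030189514160156), 9.383477210998535)
```

Run:
```python
from h import *
plan([.4639,.0545,.16],180.5)
```

```text
at [0.5294 0.0729 0.2559] yaw -171.15 tilt 0.04 shift mm [67.5 -8.1 96. ] turn z 0.146 clock 1.8
```

```bash
python3 -m creep '[[0,0,0,34,-4,20,150],[0,0,0,34,-4,20,150],[0,0,0.146,0,0,20,150],[0,0,0,0,0,20,150],[0,0,0,0,0,16,150],[0,0,0,0,0,0,150],[0,0,0,0,0,0,150]]' 20
python3 - <<'E'
from h import *
plan([.4639,.0545,.111],180.5)
p=pose();im,d=camera("wrist");cv2.imwrite("pics/w2.png",im)
im,d=camera("side");cv2.imwrite("pics/s2.png",cv2.resize(im[100:260,220:420],None,fx=3,fy=3))
E
```

```text
clock: 2.5
position: [0.4631, 0.0563, 0.1606]
ee_rot: [0.004, 1.0, 0.0, -0.0]
ft_force: [0.5, 0.0, -0.2]
grip_width: 0.414
at [0.4631 0.0563 0.1606] yaw 179.56 tilt 0.02 shift mm [-0.8 -1.8 49.6] turn z -0.016 clock 2.5
```

View pics/w2.png

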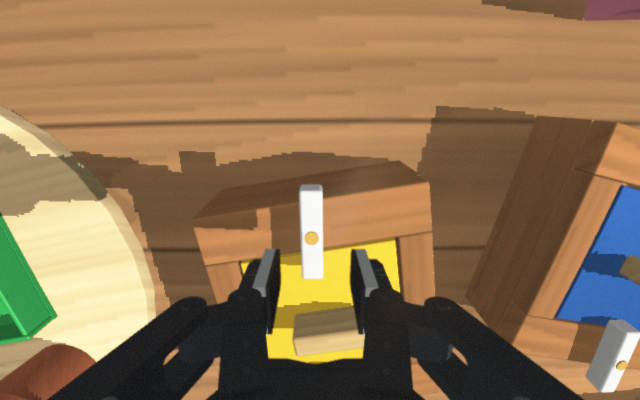

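The button (312,235) runs straight up between the fingers, and its pin is at (312,238). I'll check the pin with this pose and then go down.

```bash
python3 - <<'E'
from h import *
p=(np.array([.4631,.0563,.1606]),R.from_quat([.004,1,0,0]));print(onplane("wrist",[312,238.5],.1,p))
E
python3 -m creep '[[0,0,0,-1,-2,18,150],[0,0,-0.016,0,0,18,150],[0,0,0,0,0,13,150],[0,0,0,0,0,0,150]]' 20
```

```text
[[0.46385463 0.0551161  0.1       ]]
clock: 3.0
position: [0.4634, 0.0541, 0.1104]
ee_rot: [-0.005, 1.0, -0.0, -0.001]
ft_force: [-0.8, -0.3, 0.7]
grip_width: 0.413
```

```bash
python3 -m creep '[[0,0,0,0,0,0,255],[0,0,0,0,0,0,255],[0,0,0,0,0,0,255],[0,0,0,0,0,0,255],[0,0,0,0,0,0,255]]' 20
```

```text
clock: 3.5
position: [0.4646, 0.054, 0.1122]
ee_rot: [-0.005, 1.0, 0.0, 0.001]
ft_force: [-2.4, -2.6, 5.8]
grip_width: 0.158
```

Opening 0.158 is about 13.4 mm, so the bar is held. Next I turn it clockwise.

```bash
python3 -m creep '[[0,0,0.145,0,0,0,255],[0,0,0.145,0,0,0,255],[0,0,0.145,0,0,0,255],[0,0,0.145,0,0,0,255],[0,0,0.145,0,0,0,255]]' && python3 -m creep '[[0,0,0.145,0,0,0,255],[0,0,0.145,0,0,0,255],[0,0,0.145,0,0,0,255],[0,0,0.145,0,0,0,255],[0,0,0.145,0,0,0,255],[0,0,0,0,0,0,255]]'
```

```text
clock: 4.0
position: [0.4647, 0.0539, 0.1122]
ee_rot: [0.353, 0.936, 0.0, 0.0]
ft_force: [-0.4, -2.8, 6.6]
grip_width: 0.149
clock: 4.6
position: [0.4647, 0.0539, 0.1122]
ee_rot: [0.662, 0.75, 0.0, 0.0]
ft_force: [-2.2, -3.9, 6.8]
grip_width: 0.153
```

```bash
python3 -m creep '[[0,0,0,0,0,0,150],[0,0,0,0,0,0,150],[0,0,0,0,0,0,150],[0,0,0,0,0,-20,150],[0,0,0,0,0,-30,150],[0,0,0,0,0,-30,150],[0,0,0,0,0,0,150]]'
python3 - <<'E'
from h import *
plan([.6113,.0779,.19],18.4)
p=pose();im,d=camera("wrist");cv2.imwrite("pics/w3.png",im)
E
```

```text
clock: 5.3
position: [0.466, 0.0547, 0.1948]
ee_rot: [0.659, 0.752, 0.003, 0.001]
ft_force: [-0.1, 0.0, -1.0]
grip_width: 0.409
at [0.466  0.0547 0.1948] yaw 97.49 tilt 0.34 shift mm [  4.1 147.1   5.7] turn z 1.38 clock 5.3
```

View pics/w3.png

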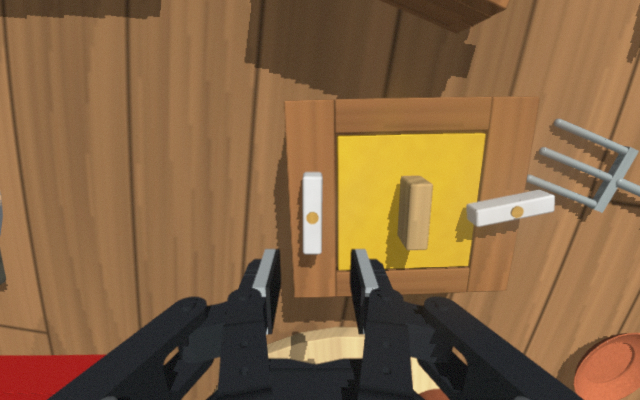

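The near button (312,213) now lies along the frame, clear of the panel. The far one is at (511,208). I move across and turn.

```bash
python3 -m creep '[[0,0,0,1,37,0,150],[0,0,0,1,37,0,150],[0,0,0,1,37,0,150],[0,0,0,1,36,0,150],[0,0,0.138,0,0,0,150],[0,0,0.138,0,0,0,150],[0,0,0.138,0,0,0,150],[0,0,0.138,0,0,0,150]]' && python3 -m creep '[[0,0,0.138,0,0,0,150],[0,0,0.138,0,0,0,150],[0,0,0.138,0,0,0,150],[0,0,0.138,0,0,0,150],[0,0,0.138,0,0,0,150],[0,0,0.138,0,0,0,150],[0,0,0,0,0,0,150]]'
python3 - <<'E'
from h import *
plan([.6113,.0779,.1105],18.4)
p=pose();im,d=camera("wrist");cv2.imwrite("pics/w4.png",im)
H,S,V=cv2.split(cv2.cvtColor(im,cv2.COLOR_BGR2HSV))
br=((H>8)&(H<30)&(S>120)&(V>120)).astype(np.uint8)
wh=((S<50)&(V>190)).astype(np.uint8)
cs,_=cv2.findContours(wh,0,2);
for c in cs:
  if cv2.contourArea(c)>400:
    c=c[:,0];P=onplane("wrist",c,.0995,p);print(c.mean(0),cv2.minAreaRect((P[:,:2]*1000).astype(np.float32)))
E
```

```text
clock: 6.15
position: [0.6089, 0.0772, 0.1897]
ee_rot: [0.841, 0.541, -0.001, -0.0]
ft_force: [-0.3, -0.0, -0.7]
grip_width: 0.416
clock: 6.85
position: [0.6089, 0.0774, 0.19]
ee_rot: [0.987, 0.159, -0.001, 0.0]
ft_force: [-0.3, -0.5, -0.2]
grip_width: 0.41
at [0.6089 0.0774 0.19  ] yaw 18.3 tilt 0.11 shift mm [ 2.6  0.2 79.5] turn z -0.002 clock 6.85
[315.05 209.6 ] ((613.4038696289062, 79.179443359375), (58.43098831176758, 12.75415325164795), 19.38943099975586)
[ 10.97058824 166.08823529] ((576.8040161132812, 292.9499206542969), (12.082296371459961, 58.3421745300293), 87.6063461303711)
[339.63218391  47.83045977] ((716.5169677734375, 98.30703735351562), (26.204381942749023, 65.9628677368164), 76.91510009765625)
```

View pics/w4.png

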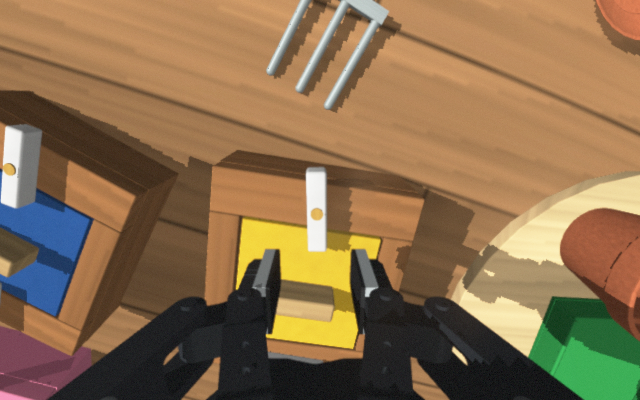

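The far button (316,209) is centred between the fingers. I'll go down and grip it.

```bash
python3 -m creep '[[0,0,0,3,0,20,150],[0,0,0,0,0,20,150],[0,0,0,0,0,20,150],[0,0,0,0,0,19,150],[0,0,0,0,0,0,150]]' && python3 -m creep '[[0,0,0,0,0,0,255],[0,0,0,0,0,0,255],[0,0,0,0,0,0,255],[0,0,0,0,0,0,255],[0,0,0,0,0,0,255]]' 20
```

```text
clock: 7.4
position: [0.6104, 0.0782, 0.1094]
ee_rot: [0.987, 0.162, -0.002, 0.0]
ft_force: [0.8, 0.4, -0.2]
grip_width: 0.416
clock: 7.9
position: [0.6127, 0.0776, 0.1131]
ee_rot: [0.987, 0.16, 0.001, 0.0]
ft_force: [-0.1, -4.2, 4.3]
grip_width: 0.156
```

```bash
python3 -m creep '[[0,0,-0.142,0,0,0,255],[0,0,-0.142,0,0,0,255],[0,0,-0.142,0,0,0,255],[0,0,-0.142,0,0,0,255],[0,0,-0.142,0,0,0,255]]' && python3 -m creep '[[0,0,-0.142,0,0,0,255],[0,0,-0.142,0,0,0,255],[0,0,-0.142,0,0,0,255],[0,0,-0.142,0,0,0,255],[0,0,-0.142,0,0,0,255],[0,0,0,0,0,0,255]]' &&  python3 -m creep '[[0,0,0,0,0,0,150],[0,0,0,0,0,0,150],[0,0,0,0,0,0,150],[0,0,0,0,0,-20,100],[0,0,0,0,0,-40,100],[0,0,0,0,0,-40,100],[0,0,0,0,0,0,100]]'
python3 - <<'E'
from h import *
plan([.5373,.0663,.2],99)
p=pose();im,d=camera("wrist");cv2.imwrite("pics/w5.png",im)
im,d=camera("scene");cv2.imwrite("pics/sc5.png",im)
E
```

```text
clock: 8.4
position: [0.6127, 0.0776, 0.1132]
ee_rot: [0.869, 0.495, 0.0, 0.0]
ft_force: [-0.4, -5.4, 3.0]
grip_width: 0.153
clock: 9.0
position: [0.6127, 0.0775, 0.1131]
ee_rot: [0.644, 0.765, 0.0, 0.0]
ft_force: [-0.4, -5.3, 5.5]
grip_width: 0.16
clock: 9.7
position: [0.6146, 0.0788, 0.218]
ee_rot: [0.645, 0.764, 0.004, 0.002]
ft_force: [0.8, 0.3, 0.1]
grip_width: 0.609
at [0.6146 0.0788 0.218 ] yaw 99.72 tilt 0.48 shift mm [  0.7 -78.4  17.3] turn z 0.013 clock 9.7
```

View pics/w5.png

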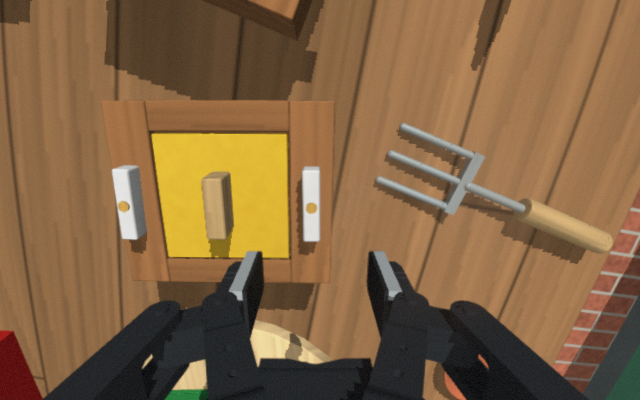

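View pics/sc5.png

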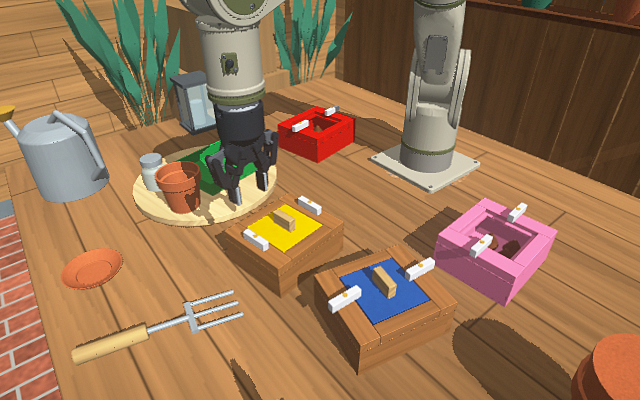

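Both buttons lie along the frame: wrist view (128,202) and (312,205). The panel is still in its frame, with the handle at (217,205). Now I go to the handle.

```bash
python3 -m creep '[[0,0,0,0,-39,0,100],[0,0,0,0,-39,0,100],[0,0,0,0,0,20,130],[0,0,0,0,0,0,130],[0,0,0,0,0,0,130]]'
python3 - <<'E'
from h import *
plan([.5373,.0663,.111],99)
p=pose();im,d=camera("wrist");cv2.imwrite("pics/w6.png",im)
H,S,V=cv2.split(cv2.cvtColor(im,cv2.COLOR_BGR2HSV))
wh=((S<50)&(V>190)).astype(np.uint8)
cs,_=cv2.findContours(wh,0,2);
for c in cs:
  if cv2.contourArea(c)>400:
    c=c[:,0];P=onplane("wrist",c,.0995,p);print(c.mean(0),cv2.minAreaRect((P[:,:2]*1000).astype(np.float32)))
E
```

```text
clock: 10.3
position: [0.5351, 0.0653, 0.1916]
ee_rot: [0.644, 0.765, -0.001, -0.001]
ft_force: [-0.7, -0.5, -0.3]
grip_width: 0.488
at [0.5351 0.0653 0.1916] yaw 99.78 tilt 0.1 shift mm [ 0.6  2.5 80.6] turn z 0.014 clock 10.3
[425.85714286 217.25396825] ((611.0740356445312, 80.07713317871094), (12.36799430847168, 59.678123474121094), 10.165046691894531)
[214.575 201.525] ((464.2713317871094, 57.446044921875), (12.983165740966797, 60.714324951171875), 6.339977741241455)
```

View pics/w6.png

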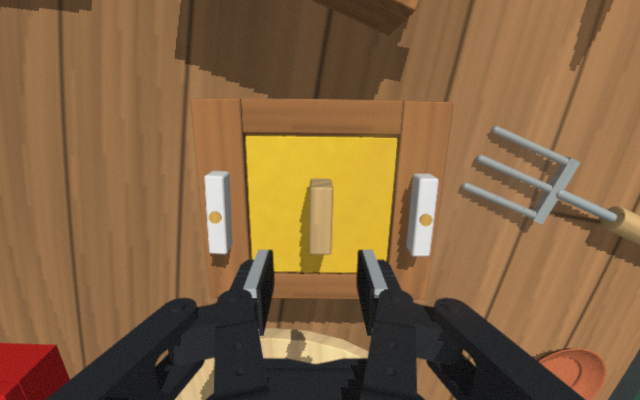

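The handle (321,217) is centred between the fingers. I'll go down and grip.

```bash
python3 -m creep '[[0,0,0.014,0,2,20,130],[0,0,0,0,0,20,130],[0,0,0,0,0,20,130],[0,0,0,0,0,18,130],[0,0,0,0,0,0,130]]' && python3 -m creep '[[0,0,0,0,0,0,255],[0,0,0,0,0,0,255],[0,0,0,0,0,0,255],[0,0,0,0,0,0,255],[0,0,0,0,0,0,255]]' 40
```

```text
clock: 10.85
position: [0.5365, 0.0652, 0.1123]
ee_rot: [0.65, 0.76, -0.002, -0.001]
ft_force: [0.4, 0.5, -0.1]
grip_width: 0.49
clock: 11.35
position: [0.5382, 0.0655, 0.1156]
ee_rot: [0.65, 0.76, 0.001, 0.001]
ft_force: [0.8, -0.7, 6.7]
grip_width: 0.174
```

```bash
python3 -m creep '[[0,0,0,0,0,-5,255],[0,0,0,0,0,-8,255],[0,0,0,0,0,-12,255],[0,0,0,0,0,-20,255],[0,0,0,0,0,-25,255],[0,0,0,0,0,-25,255],[0,0,0,0,0,-15,255],[0,0,0,0,0,0,255]]'
python3 - <<'E'
from h import *
plan([.5,-.27,.2],99)
p=pose();im,d=camera("wrist");cv2.imwrite("pics/w7.png",im);im,d=camera("side");cv2.imwrite("pics/s7.png",im)
for n in("scene","side"):
  im=cv2.imread(f"pics/{n}0.png");H,S,V=cv2.split(cv2.cvtColor(im,cv2.COLOR_BGR2HSV))
  g=((H>50)&(H<85)&(S>150)).astype(np.uint8)
  if n=="side": g[:200]=0;g[:,:370]=0
  cs,_=cv2.findContours(g,0,2);c=max(cs,key=cv2.contourArea)
  print(n,cv2.boundingRect(c),cv2.contourArea(c))
  x,y,w,h=cv2.boundingRect(c);cv2.imwrite(f"pics/tray_{n}.png",cv2.resize(im[y-8:y+h+8,x-8:x+w+8],None,fx=6,fy=6,interpolation=cv2.INTER_CUBIC));print(x-8,y-8)
E
```

```text
clock: 12.15
position: [0.5384, 0.0654, 0.2272]
ee_rot: [0.65, 0.76, 0.002, 0.001]
ft_force: [0.1, 0.1, -1.5]
grip_width: 0.181
at [0.5384 0.0654 0.2272] yaw 98.97 tilt 0.25 shift mm [-325.4  -90.3   26.4] turn z -0.001 clock 12.15
scene (177, 138, 89, 57) 2331.5
169 130
side (393, 253, 58, 23) 114.0
385 245
```

View pics/w7.png

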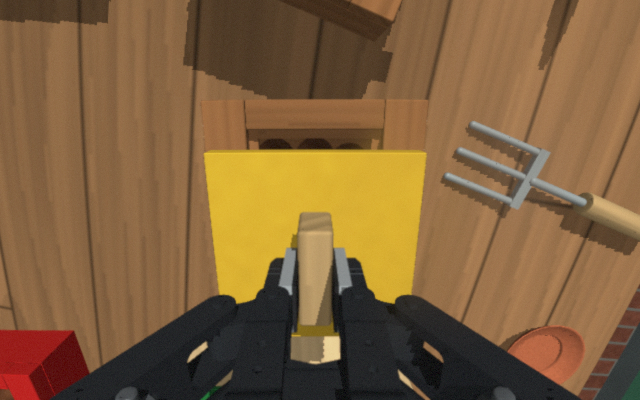

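View pics/tray_side.png

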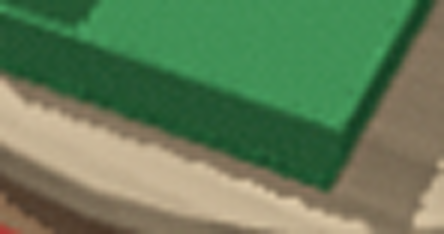

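View pics/tray_scene.png

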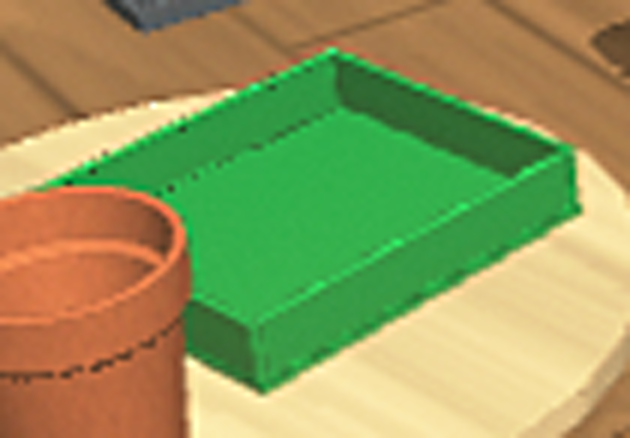

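View pics/s7.png

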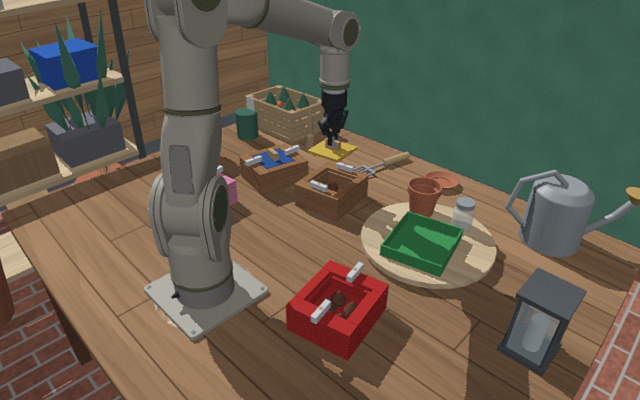

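The wrist view shows the panel hanging level in the grip, with the box open beneath it. In the side view the tray is at (423,243), with the pot at (424,195) and jar at (464,212) behind it. I'll locate the tray from its rim corners in both views.

Run:
```python
from h import *
c=np.array([[335,50],[574,150],[258,326]])/6+[169,130]
P=onplane("scene",c,.063);print(P.round(4))
d=[np.linalg.norm(P[1]-P[0]),np.linalg.norm(P[2]-P[1])];print(d,"centre",(P[0]+P[2])/2,np.degrees(np.arctan2(*(P[1]-P[0])[[1,0]])),np.degrees(np.arctan2(*(P[2]-P[1])[[1,0]])))
im=cv2.imread("pics/s7.png");H,S,V=cv2.split(cv2.cvtColor(im,cv2.COLOR_BGR2HSV))
g=((H>45)&(H<90)&(S>130)).astype(np.uint8);g[:205]=0
n,l,s,_=cv2.connectedComponentsWithStats(g);i=1+np.argmax(s[1:,4]);print(s[i])
cv2.imwrite("pics/traysd.png",cv2.resize(im[200:280,370:475],None,fx=6,fy=6,interpolation=cv2.INTER_CUBIC))
```

```text
[[ 0.4329 -0.401   0.063 ]
 [ 0.3958 -0.2383  0.063 ]
 [ 0.5751 -0.1951  0.063 ]]
[np.float64(0.16689885696062537), np.float64(0.18439075464867863)] centre [ 0.50397366 -0.29807137  0.063     ] 102.83268108306059 13.538480766704277
[ 381  212   82   64 3216]
```

View pics/traysd.png

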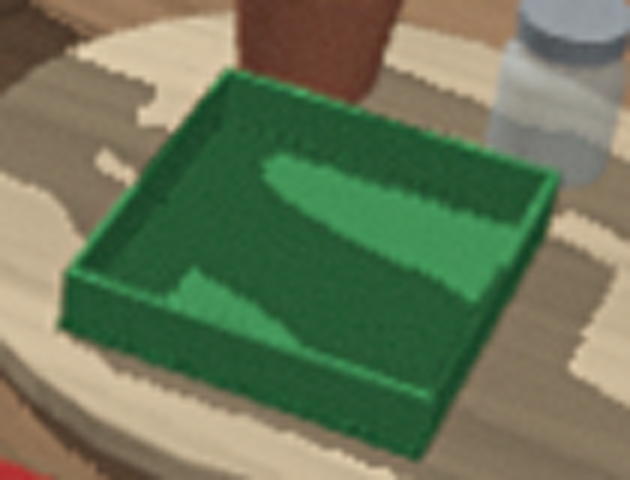

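Run:
```python
from h import *
c=np.array([[230,73],[556,177],[435,394],[69,273]])/6+[370,200]
P=onplane("side",c,.063);print(P.round(4),P.mean(0), np.linalg.norm(P-np.roll(P,1,0),axis=1))
plan([.504,-.298,.225],103)
```

```text
[[ 0.5751 -0.2042  0.063 ]
 [ 0.6111 -0.3632  0.063 ]
 [ 0.4373 -0.4042  0.063 ]
 [ 0.3948 -0.2443  0.063 ]] [ 0.50459236 -0.30397435  0.063     ] [0.18475292 0.16306279 0.17858148 0.16548987]
at [0.5371 0.0654 0.2243] yaw 98.98 tilt 0.03 shift mm [-353.8  -89.5   -0.9] turn z -0.07 clock 12.25
```

```bash
python3 -m creep '[[0,0,0,-10,-2.5,0,255],[0,0,0,-25,-6,0,255],[0,0,0,-32,-8,0,255],[0,0,0,-35,-9,0,255],[0,0,0,-35,-9,0,255],[0,0,0,-35,-9,0,255],[0,0,0,-35,-9,0,255]]' && python3 -m creep '[[0,0,0,-35,-9,0,255],[0,0,0,-35,-9,0,255],[0,0,0,-33,-8,0,255],[0,0,0,-25,-6,0,255],[0,0,0,-15,-4,0,255],[0,0,0,-6,-3,0,255],[0,0,-0.07,0,0,0,255],[0,0,0,0,0,0,255]]'
python3 - <<'E'
from h import *
plan([.504,-.301,.0795],103)
p=pose();im,d=camera("wrist");cv2.imwrite("pics/w8.png",im);im,d=camera("side");cv2.imwrite("pics/s8.png",cv2.resize(im[120:300,330:530],None,fx=3,fy=3))
E
```

```text
clock: 12.95
position: [0.5165, -0.1495, 0.2234]
ee_rot: [0.65, 0.76, -0.0, -0.001]
ft_force: [0.6, 0.1, -2.7]
grip_width: 0.175
clock: 13.75
position: [0.502, -0.3003, 0.2236]
ee_rot: [0.622, 0.783, -0.0, -0.001]
ft_force: [-0.2, 0.7, -1.4]
grip_width: 0.177
at [ 0.502  -0.3003  0.2236] yaw 103.05 tilt 0.08 shift mm [ -1.3   2.  144.1] turn z 0.001 clock 13.75
```

View pics/w8.png

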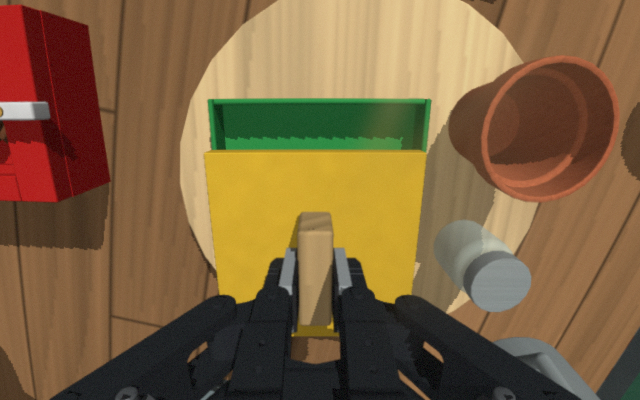

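View pics/s8.png

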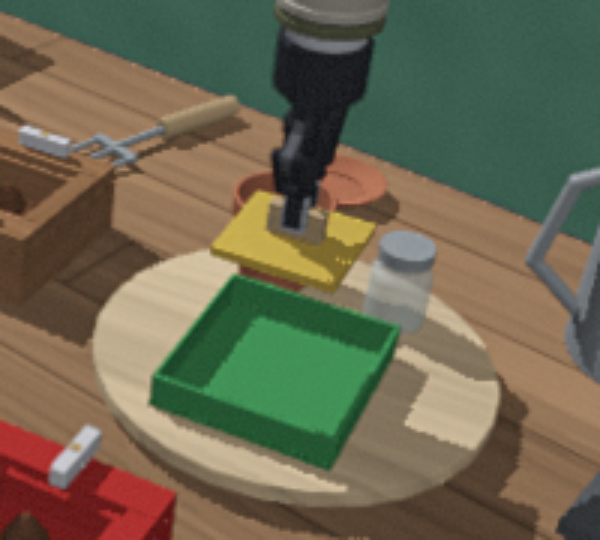

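Aligned: the tray's near rim runs (209,99)–(431,99), and the panel edge (206,151)–(427,151) is parallel to it. I'll cross-check the centring.

Run:
```python
from h import *
p=(np.array([.502,-.3003,.2236]),R.from_euler('z',103.05,degrees=True)*R.from_euler('x',180,degrees=True))
T=onplane("wrist",[[209,99],[431,99]],.063,p);Q=onplane("wrist",[[206,151],[427,151]],.188,p)
a=np.radians(103);n=np.array([-np.cos(a),-np.sin(a),0])
print(T,Q);print("tray c",T.mean(0)+n*.083,"panel c",Q.mean(0)+n*.055)
```

```text
[[ 0.3959971  -0.24030701  0.063     ]
 [ 0.57849377 -0.19797412  0.063     ]] [[ 0.43744964 -0.25700733  0.188     ]
 [ 0.54171792 -0.2328705   0.188     ]]
tray c [ 0.50591637 -0.30001328  0.063     ] panel c [ 0.50195609 -0.29852927  0.188     ]
```

```bash
python3 -m creep '[[0,0,0,-2,3,15,255],[0,0,0,0,0,25,255],[0,0,0,0,0,30,255],[0,0,0,0,0,30,255],[0,0,0,0,0,20,255],[0,0,0,0,0,12,255],[0,0,0,0,0,6,255],[0,0,0,0,0,0,255]]'
```

```text
clock: 14.65
position: [0.5057, -0.3017, 0.0858]
ee_rot: [0.623, 0.782, -0.0, -0.0]
ft_force: [0.3, -0.1, -1.7]
grip_width: 0.177
```

```bash
python3 -m creep '[[0,0,0,0,0,1.5,255],[0,0,0,0,0,1,255],[0,0,0,0,0,0,255]]'
```

```text
clock: 14.95
position: [0.5062, -0.3019, 0.0843]
ee_rot: [0.623, 0.783, 0.0, 0.0]
ft_force: [0.2, 1.0, -1.7]
grip_width: 0.177
```

```bash
python3 -m creep '[[0,0,0,0,0,1.5,255],[0,0,0,0,0,1.5,255],[0,0,0,0,0,0,255],[0,0,0,0,0,0,255]]'; python3 -m creep '[[0,0,0,0,0,1,255],[0,0,0,0,0,1,255],[0,0,0,0,0,0,255],[0,0,0,0,0,0,255]]'
```

```text
clock: 15.35
position: [0.5058, -0.3018, 0.0807]
ee_rot: [0.623, 0.783, 0.0, -0.0]
ft_force: [0.3, -0.3, -1.8]
grip_width: 0.177
clock: 15.75
position: [0.5059, -0.3019, 0.0805]
ee_rot: [0.623, 0.782, 0.001, -0.0]
ft_force: [-8.0, 5.7, 21.0]
grip_width: 0.181
```

The panel touches the floor with 21 N. I'll ease off, open, and rise.

```bash
python3 -m creep '[[0,0,0,0,0,-1,255],[0,0,0,0,0,0,255]]'; python3 -m creep '[[0,0,0,0,0,0,200],[0,0,0,0,0,0,160],[0,0,0,0,0,0,140],[0,0,0,0,0,0,140],[0,0,0,0,0,0,140]]'; python3 -m creep '[[0,0,0,0,0,-8,140],[0,0,0,0,0,-15,140],[0,0,0,0,0,-25,140],[0,0,0,0,0,-30,140],[0,0,0,0,0,-30,140],[0,0,0,0,0,-20,140],[0,0,0,0,0,0,140]]'
python3 - <<'E'
from h import *
plan([.504,-.301,.2],103)
p=pose();im,d=camera("wrist");cv2.imwrite("pics/w9.png",im);
H,S,V=cv2.split(cv2.cvtColor(im,cv2.COLOR_BGR2HSV))
for n in("side","scene"):
  im,d=camera(n);cv2.imwrite(f"pics/{n}9.png",im)
E
```

```text
clock: 15.95
position: [0.5059, -0.3019, 0.0806]
ee_rot: [0.623, 0.783, 0.0, 0.0]
ft_force: [-3.4, 2.6, 9.2]
grip_width: 0.176
clock: 16.45
position: [0.5058, -0.3018, 0.0796]
ee_rot: [0.623, 0.783, 0.0, -0.0]
ft_force: [0.7, 0.1, 0.4]
grip_width: 0.449
clock: 17.15
position: [0.507, -0.303, 0.2121]
ee_rot: [0.623, 0.782, 0.001, 0.003]
ft_force: [0.2, -0.9, 0.4]
grip_width: 0.453
at [ 0.507  -0.303   0.2121] yaw 102.96 tilt 0.34 shift mm [ 2.6 -2.6 12.1] turn z -0.001 clock 17.15
```

View pics/w9.png

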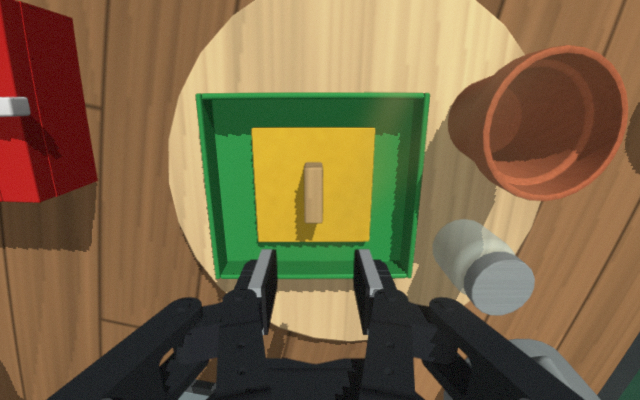

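View pics/side9.png

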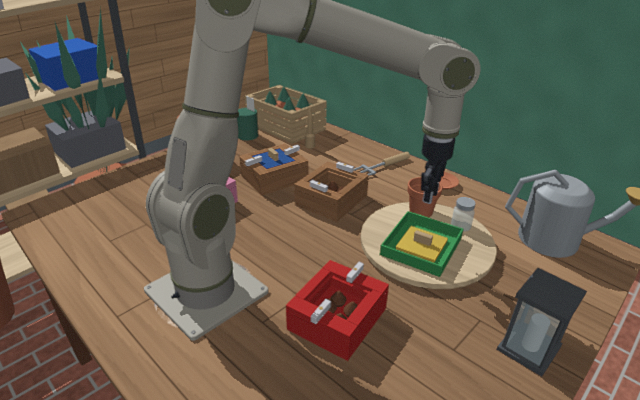

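View pics/scene9.png

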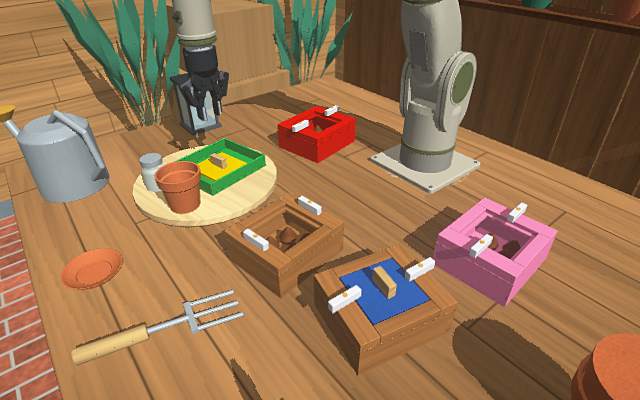

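The panel lies flat in the middle of the tray, handle up at (314,193) in the wrist view. Both yellow-box buttons are aside at (256,239) and (309,204) in the scene view, the blue box is shut, and the arm is clear. I'll hand in.

```bash
python3 -m creep '[[0,0,0,0,0,-20,140],[0,0,0,0,0,0,140]]'; python3 -c "
from workcell import *
print(hand_in())"
```

```text
clock: 17.5
position: [0.5061, -0.3023, 0.2288]
ee_rot: [0.623, 0.782, 0.0, 0.001]
ft_force: [-0.0, -0.7, -0.7]
grip_width: 0.452
the job is handed in; nothing more can be done
None
```

I turned both yellow-box buttons aside, lifted the yellow panel out by its handle, lowered it into the green tray and let go. I handed in at about 17.5 s; no verdict was given.

- **Buttons:** I gripped each one at its pin and turned it. Before the lift they measured about -93° (near) and +91° (far) from locked; in the last picture both still lie along the frame.
- **Panel:** In the last pictures it lies flat and handle up, near the middle of the tray. Before lowering, its measured offset from the tray centre was about 4 mm, and I corrected for that. I did not measure the offset again after release.
- **Contact:** The panel pressed the tray floor with about 21 N at touchdown, and I eased off to 9 N before opening the gripper.
- **Blue box:** It looks shut and unmoved by eye; I did not measure it again.
- **Arm:** It stood clear of everything at hand-in, with the tool force near zero.
- **Disagreement:** The tray centre from the scene, side and wrist cameras differed by up to about 6 mm, so I used a value in between.

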